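Tip the power supply onto its feet and square it up to the stop rail

ROBOT

A 7-joint arm with a two-finger parallel gripper is mounted at the origin on the work surface. World frame = base frame: x ahead of the robot, y to its left, z up, the work surface at z = 0. Lengths are in m, angles in rad, forces in N, time in s.
With the tool pointing down it reaches from about 0.425 to 0.925 m from the base axis. Payload 6.8 kg.
Tool frame: the origin (TCP) lies on the mounting face of the last link; the fingertips stand 173 mm ahead of it and the grasp point (between the pads) lies 155 mm ahead of it; z points along the fingers, y is the direction in which the jaws open and shut (so a half turn about z gives the same grasp; the last joint's range is limited). The gripper opens to 85 mm and grips with 20 to 120 N. Pads are 22 mm wide; open, the fingers measure 114 mm over their backs; the gripper's body (76 mm by 85 mm) begins 54 mm behind the grasp point. The pads swing forward as they close: fully open they stand 13 mm farther back than shut.
Start: joints at [-1.305, 0.477, 0.022, 1.555, -0.011, 1.109, -0.083], TCP at [0.246, 0.628, 0.405] pointing down, gripper open.
Joint ranges: [-2.96, 2.96], [-0.34, 2.1], [-1.41, 1.46], [0.24, 2.44], [-1.37, 4.51], [0.17, 1.92], [-2.96, 2.96]. Speed limits (rad/s): [2.39, 2.39, 3.14, 3.14, 3.14, 3.14, 3.14].

INTERFACE

Orientations are given as a unit quaternion [w, x, y, z].
In Python, from station import sensors, read_camera, bot gives the robot as it stands. The module is installed in compiled form; this text tells all that it offers.
- The arm moves only by the tool play_rows, never from a script. Its argument "commands" is a list of rows, each a list of 4 numbers: the shift along the tool's x, y, z in m, then the turn about the tool's z in degrees. A call has 1 to 20 rows; each row shifts and turns the commanded pose from where the row before left it, along the tool's axes as they then stand; what a row does not reach is not made up. A row lasts 1/10 s, in which the tool goes at most 50 mm and 8.59 degrees, less where a joint would pass 70% of its speed; a pose out of reach is approached as far as the arm can. A call with a gripper value outside its range is refused whole. "claw" is the finger opening in m, from 0 to 0.0854, set as the call begins (left out, the last holds). The fingers move at their own pace and stop on an object; "force" is the grip in N (left out, the last holds). Time passes only in rows, so rows that do not move let the fingers close. It gives the time, the measured TCP pose, the force and the opening at its end, in the units of the state.
- sensors.get_obs(): the state, without advancing time (a new reading comes with each control period).
- read_camera(name): name is "scene" or "side" or "wrist"; returns a dict with "frame" (480x640x3 uint8, blue, green, red), "depth" (480x640 float32, m along the optical axis (not along the pixel's ray), 0 where there is no reading), "fx", "fy", "cx", "cy" (pixels), "rvec" (rotation vector, rad) and "tvec" (3), from world to camera coordinates, as OpenCV has them; the wrist camera has in their place "T_tool_cam" (4x4, takes a point from camera to tool coordinates, whose origin is the TCP and whose axes are the flange's). Camera axes: x right, y down, z forward; pixel columns grow to the right and rows downward; lengths in m; the calibration is good to about 2 mm. A picture is of the moment at which its call begins: read the wrist's pose just before it.
- bot.hand_in(): hands the job in, once; it reports no verdict.
The state is a dict: "t": time; "q": joint angles; "joint_vel": joint speeds; "joint_torque": joint torques, N m; "eef_pos": TCP position; "tool_rot": TCP orientation; "contact_force": force on the tool from outside, world axes, zero at the start; "torque": the same for the moment, N m; "gripper_width": opening from 0.0 (shut) to 1.0 (fully open).
Only numpy, scipy, OpenCV 4.12 (cv2) and the standard library are available. Lean on these libraries where they do the work, as an engineer would, in place of code of your own. Each camera call takes 0.05 s, during which the arm holds its last target.

TASK

The power supply has been left standing on its narrow side on the repair mat. Push it over onto its four rubber feet, so that it falls towards the steel stop rail, and then push it across the mat until its leading side lies flush along the rail, with its full length on the rail. Only push it with the fingers, never pick it up, and leave all the other things on the bench where they are.

Things in the scene. Friction and masses are not known exactly. Their poses are not given: they have to be found in the camera images.
- psu: Power supply: loose aluminium box, 0.55 to 0.9 kg, standing at the start on a narrow side; then 140 mm long (its x, level), 55 mm thick (y), 110 mm high (z, up). Origin: centre of that underside. Its +y face, towards the rail, is the base with four rubber feet 4 mm high; its -x end is a black panel with parts 10 mm proud. Lying on its feet, its y points straight down and its z level towards the rail.
- psu_center (a point): Centre of the power supply's aluminium box, 55 mm along psu z from psu's origin; same axes as psu. 55 mm above the mat at the start, 31.5 mm when it lies on its feet (its top is then 59 mm high).
- psu_lid (a point): Centre of the lid (the -y face, with two rows of dark vent slots, away from the rail at the start, on top in the end), 27.5 mm from psu_center along psu -y; same axes as psu. A level push near the lid's upper edge tips the box; past a lean of about 30 degrees it falls over by itself. Lying, it slides under a push of a few newtons.
- psu_upper (a point): Centre of the narrow 140 x 55 mm side that is on top at the start, 110 mm along psu z from psu's origin; once tipped it is the leading side that has to come against the rail. Same axes as psu.
- rail: The stop rail: a steel angle bar fixed to the bench, 340 mm long (its x), 35 mm high, its upright leg 12 mm thick, with a 5 mm foot reaching out behind to 44 mm. Origin: bottom centre of the smooth contact face that looks at the power supply; its -y points level out of that face towards the power supply, its z up. It stands to the left of the power supply, at least 30 mm clear of where that lands.
- reel: Bystander: solder reel standing upright, 54 mm across, 42 mm high. Origin: centre of underside.
- cleaner: Bystander: small clear cleaner bottle, 40 mm across, 85 mm high. Origin: centre of underside.
- flux: Bystander: small amber jar, 44 mm across, 45 mm high. Origin: centre of underside.
- carton: Bystander: small cardboard carton, 60 x 90 x 35 mm (x, y, z). Origin: centre of underside.
- meter: Bystander: grey hand multimeter lying on its back, 75 x 150 x 38 mm (x, y, z). Origin: centre of underside.
- capacitor: Bystander: black can capacitor standing upright, 24 mm across, 40 mm high. Origin: centre of underside.
- board: Bystander: green circuit board with parts, 90 x 70 mm, 30 mm high. Origin: centre of underside.
Not all that is in view belongs to the job. Of the things that look like the psu, take the one that is farthest from the robot's base at the start.

How it is judged:
On the way, in this order (a step that is already met when the one before it is completed fails the run):
1. the power supply has been tipped over and lies on its rubber feet (angle between psu's own y axis and vertical above 3.05 rad and height (world z) of psu_center below 0.036 m), for 0.2 s.
2. its leading side is flush along the stop rail (angle between psu's own y axis and vertical above 3.05 rad and y of psu_upper in the frame of rail above -0.005 m and angle between the z axis of psu and the y axis of rail, either way round below 0.06 rad and x of psu_upper in the frame of rail between -0.1 and 0.1 m), for 0.2 s.
At the end, for the whole second after the job is handed in: The power supply lies at rest on its four rubber feet (psu y within 0.09 rad of straight down), its leading side within 5 mm of the rail's contact face and parallel to it within 0.06 rad, the middle of that side within 100 mm of the rail's middle along the rail (all of step 2 and height (world z) of psu_center below 0.036 m and linear speed of psu below 0.01 m/s and angular speed of psu below 0.05 rad/s); the robot touches nothing.
It fails at once if the power supply is lifted off the bench (height (world z) of psu_center above 0.08 m or (angle between psu's own y axis and vertical above 2.8 rad and height (world z) of psu_center above 0.055 m)).
It fails at once if another thing on the bench is moved by more than 20 mm or tipped over (distance of any of reel, cleaner, flux, carton, meter, capacitor, board from where it was at the start of the episode above 0.02 m or angle between any of reel, cleaner, flux, carton, meter, capacitor, board's own z axis and vertical above 0.4 rad).
It also fails if it takes over 42 s, if anything falls off the work surface, if the arm or the gripper's body presses on something with over 40 N, if the wrist force passes 120 N, or if a joint passes its speed limit or range.

## Working session

There is one attempt and no reset: what is moved stays moved. The work goes in short steps, Python scripts to look and compute and a tool call to move; the robot and the scene stay as the last step left them, time stands still between calls to the robot, and variables do not carry over. Pictures are saved under pics/ and viewed, and the job is handed in when it is done.

Besides the shell and the picture viewer there is one more tool, called after "Emit:" by a JSON object that holds its "method" and its "body", one argument or row to a line. play_rows: Moves the arm, as the interface text tells. Its arguments: {"type":"object","properties":{"commands":{"type":"array"},"claw":{"type":"number"},"force":{"type":"number"}},"required":["commands"]}

```bash
mkdir -p pics
cat > h.py <<'E'
import numpy as np, cv2
from station import sensors, read_camera, bot
def w2c(c):
    R,_=cv2.Rodrigues(np.array(c["rvec"],float)); return R,np.array(c["tvec"],float).reshape(3)
def cloud(c):
    d=c["depth"]; v,u=np.mgrid[:480,:640]
    P=np.stack([(u-c["cx"])/c["fx"]*d,(v-c["cy"])/c["fy"]*d,d],-1)
    R,t=w2c(c); W=(P-t)@R; W[d==0]=np.nan; return W
def ray(c,u,v,z):
    R,t=w2c(c); o=-R.T@t; r=R.T@np.array([(u-c["cx"])/c["fx"],(v-c["cy"])/c["fy"],1]); return o+r*(z-o[2])/r[2]
def proj(c,p):
    R,t=w2c(c); q=np.atleast_2d(p)@R.T+t; return np.stack([q[:,0]/q[:,2]*c["fx"]+c["cx"],q[:,1]/q[:,2]*c["fy"]+c["cy"]],-1)
E
python3 - <<'E'
from h import *
o=sensors.get_obs()
for k in("t","eef_pos","tool_rot","contact_force","gripper_width"):print(k,o[k])
for n in("scene","side","wrist"):
    c=read_camera(n); cv2.imwrite(f"pics/{n}0.png",c["frame"])
    if n!="wrist":
        R,t=w2c(c);print(n,-R.T@t,R[2]); np.save(f"cl_{n}.npy",cloud(c))
E
```

```text
t 0.0
eef_pos [0.24635913 0.62814018 0.40373213]
tool_rot [-1.01216697e-04  1.85774138e-01  9.82592058e-01 -8.97931033e-04]
contact_force [-0.09599606  0.07984397 -0.63269835]
gripper_width 0.9993269192602348
scene [ 1.4786519  -0.44760795  1.01926506] [-0.69612863  0.30143644 -0.65156811]
side [0.47563107 0.71854852 0.79569476] [ 0.01821253 -0.73024929 -0.68293798]
```

View pics/scene0.png

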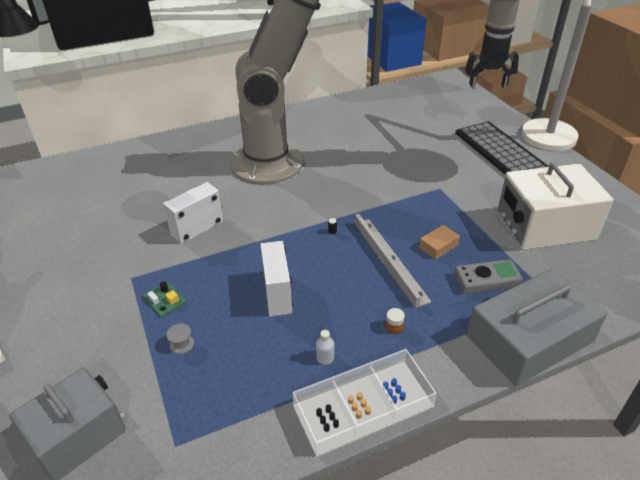

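View pics/side0.png

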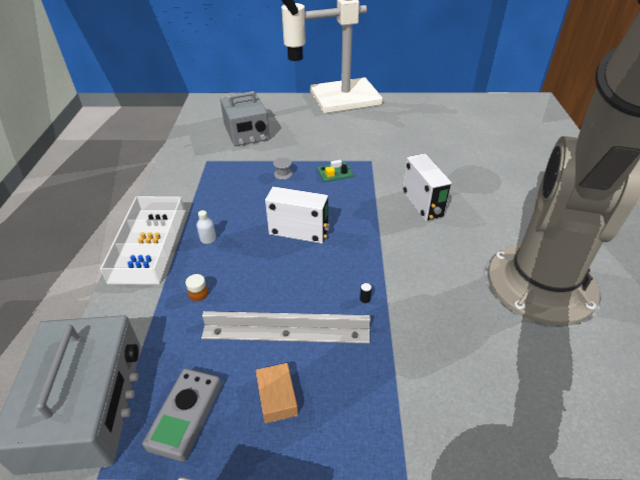

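View pics/wrist0.png

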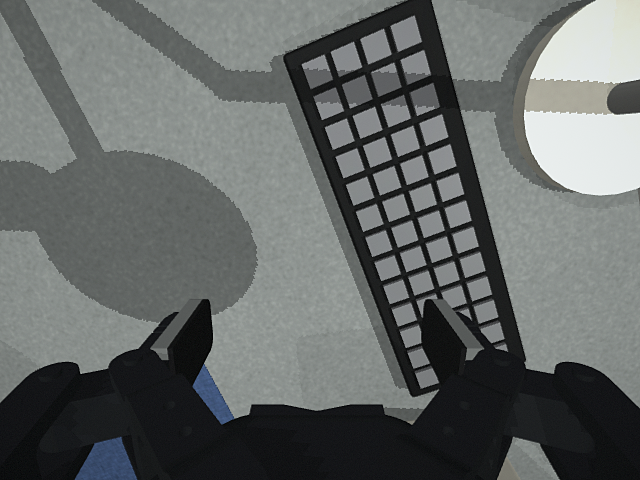

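The scene shows two PSU look-alikes: A on the mat at scene (277,278) / side (298,215), and B off the mat at scene (195,212) / side (427,187). A is on the mat and farther from the base. I'll confirm that and measure both.

Run:
```python
from h import *
S=np.load("cl_scene.npy");D=np.load("cl_side.npy")
P=np.concatenate([S.reshape(-1,3),D.reshape(-1,3)])
def rep(name,x0,x1,y0,y1,z0,z1):
    m=(P[:,0]>x0)&(P[:,0]<x1)&(P[:,1]>y0)&(P[:,1]<y1)&(P[:,2]>z0)&(P[:,2]<z1)
    Q=P[m]
    if len(Q)<10: print(name,len(Q));return
    r=cv2.minAreaRect(Q[:,:2].astype(np.float32)); print(name,len(Q),np.round(r[0],4),np.round(r[1],4),round(r[2],2),"z",np.round(np.percentile(Q[:,2],[2,50,98]),4), np.round(cv2.boxPoints(r),3).tolist())
for n,(u,v) in dict(A=(277,255),B=(195,195),rail=(390,255),cap=(332,220),carton=(440,238),flux=(395,315),clean=(325,345),reel=(178,330),board=(165,298),meter=(487,272),tray=(360,400)).items():
    print(n,np.round(S[v,u],3))
for n,(u,v) in dict(A=(298,195),rail=(286,318),cap=(365,287),flux=(196,283),clean=(203,216),reel=(283,164),board=(335,168)).items():
    print('side',n,np.round(D[v,u],3))
c=cv2.imread("pics/side0.png"); cv2.imwrite("pics/cropA.png",cv2.resize(c[130:350,180:460],None,fx=2.7,fy=2.7,interpolation=cv2.INTER_CUBIC))
# height map
ok=np.isfinite(P).all(1)&(P[:,2]>0.012)&(P[:,2]<0.2)
Q=P[ok]; im=np.zeros((560,600),np.uint8)
u=((Q[:,1]+0.45)*600).astype(int);v=((Q[:,0]-0.2)*600).astype(int)
k=(u>=0)&(u<600)&(v>=0)&(v<560); 
m=np.zeros_like(im);m[v[k],u[k]]=255
m=cv2.morphologyEx(m,cv2.MORPH_CLOSE,np.ones((3,3)))
n,l,st,ce=cv2.connectedComponentsWithStats(m)
li=l[v[k],u[k]];Qk=Q[k]
for i in range(1,n):
    q=Qk[li==i]
    if len(q)<60: continue
    r=cv2.minAreaRect(q[:,:2].astype(np.float32)); print(i,len(q),np.round(r[0],3),np.round(r[1],3),round(r[2],1),np.round(np.percentile(q[:,2],[5,50,99]),3))
```

```text
A [ 0.535 -0.157  0.109]
B [ 0.232 -0.276  0.117]
rail [0.578 0.129 0.036]
cap [0.395 0.05  0.041]
carton [0.58  0.276 0.041]
flux [0.765 0.037 0.045]
clean [ 0.789 -0.146  0.061]
reel [ 0.605 -0.42   0.044]
board [ 0.464 -0.425  0.011]
meter [0.73  0.315 0.035]
tray [ 0.905 -0.12   0.003]
side A [ 0.551 -0.176  0.111]
side rail [0.563 0.128 0.032]
side cap [0.4   0.051 0.041]
side flux [0.76  0.048 0.047]
side clean [ 0.775 -0.132  0.082]
side reel [ 0.609 -0.411  0.041]
side board [ 0.461 -0.443  0.006]
1 4107 [ 0.227 -0.281] [0.064 0.155] 17.8 [0.02  0.083 0.116]
3 275 [0.399 0.05 ] [0.025 0.026] 7.4 [0.014 0.035 0.046]
4 2879 [0.563 0.122] [0.02  0.348] 88.7 [0.014 0.032 0.04 ]
11 133 [ 0.438 -0.418] [0.025 0.024] 76.5 [0.013 0.027 0.034]
15 106 [ 0.464 -0.448] [0.039 0.019] 30.9 [0.012 0.022 0.028]
24 202 [ 0.478 -0.41 ] [0.028 0.032] 17.3 [0.013 0.026 0.031]
28 4506 [ 0.553 -0.166] [0.064 0.153] 76.0 [0.021 0.096 0.115]
44 3409 [0.604 0.505] [0.091 0.188] 90.0 [0.024 0.104 0.145]
46 2523 [0.571 0.282] [0.064 0.097] 15.5 [0.018 0.035 0.04 ]
53 678 [ 0.611 -0.419] [0.053 0.057] 76.7 [0.016 0.043 0.048]
56 5583 [0.731 0.321] [0.154 0.08 ] 75.5 [0.018 0.033 0.041]
58 794 [0.766 0.038] [0.043 0.045] 25.3 [0.015 0.043 0.05 ]
59 895 [ 0.779 -0.141] [0.039 0.045] 6.3 [0.016 0.053 0.088]
60 26834 [0.911 0.298] [0.18  0.247] 6.0 [0.026 0.1   0.137]
61 7665 [ 0.92  -0.119] [0.267 0.125] 89.8 [0.014 0.035 0.054]
62 209 [ 0.911 -0.202] [0.034 0.031] 0.9 [0.014 0.02  0.025]
63 394 [ 0.919 -0.129] [0.051 0.036] 1.6 [0.013 0.019 0.024]
64 382 [ 0.92  -0.049] [0.051 0.035] 0.1 [0.013 0.019 0.024]
66 109 [ 0.938 -0.201] [0.031 0.014] 89.2 [0.013 0.02  0.024]
```

View pics/cropA.png

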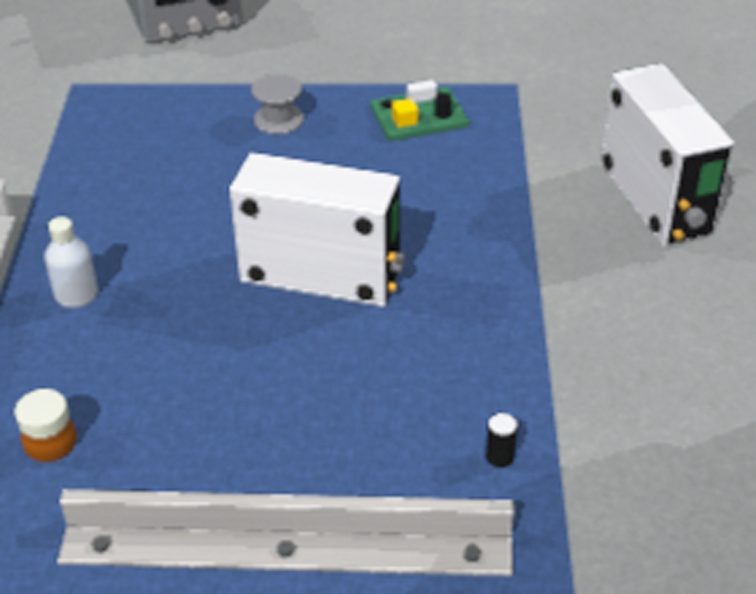

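Run:
```python
from h import *
for n in("scene","side"):
    P=np.load(f"cl_{n}.npy").reshape(-1,3); P=P[np.isfinite(P).all(1)]
    d=np.hypot(P[:,0]-.553,P[:,1]+.166)<.12
    q=P[d&(P[:,2]>.104)&(P[:,2]<.12)]
    r=cv2.minAreaRect(q[:,:2].astype(np.float32)); print(n,"A top",len(q),np.round(r[0],4),np.round(r[1],4),round(r[2],2),np.median(q[:,2]),np.round(cv2.boxPoints(r),3).tolist())
    q=P[(abs(P[:,0]-.563)<.2)&(abs(P[:,1]-.122)<.03)&(P[:,2]>.031)&(P[:,2]<.045)]
    r=cv2.minAreaRect(q[:,:2].astype(np.float32)); print("rail",len(q),np.round(r[0],4),np.round(r[1],4),round(r[2],2),np.round(cv2.boxPoints(r),3).tolist())
    q=P[(abs(P[:,0]-.563)<.2)&(abs(P[:,1]-.122)<.03)&(P[:,2]>.012)&(P[:,2]<.028)]
    if len(q)>50:
        v=cv2.fitLine(q[:,:2].astype(np.float32),cv2.DIST_HUBER,0,.01,.01).ravel();print("face line",len(q),v,np.degrees(np.arctan2(v[1],v[0])))
```

```text
scene A top 1034 [ 0.5551 -0.1699] [0.0594 0.1437] 75.3 0.11184771696165735 [[0.4779999852180481, -0.18000000715255737], [0.6169999837875366, -0.21699999272823334], [0.6320000290870667, -0.1589999943971634], [0.49300000071525574, -0.12300000339746475]]
rail 543 [0.5637 0.1215] [0.0168 0.3461] 88.9 [[0.38999998569488525, 0.11599999666213989], [0.7369999885559082, 0.10999999940395355], [0.7369999885559082, 0.12700000405311584], [0.39100000262260437, 0.13300000131130219]]
face line 354 [ 0.9998135  -0.01931131  0.5807524   0.11625735] -1.1065255
side A top 959 [ 0.5566 -0.1677] [0.0611 0.1423] 75.89 0.11069329349831628 [[0.47999998927116394, -0.18000000715255737], [0.6179999709129333, -0.2150000035762787], [0.6330000162124634, -0.1550000011920929], [0.4950000047683716, -0.12099999934434891]]
rail 995 [0.5654 0.1235] [0.0166 0.3403] 88.82 [[0.39500001072883606, 0.11900000274181366], [0.7350000143051147, 0.1120000034570694], [0.7360000014305115, 0.12800000607967377], [0.3959999978542328, 0.13500000536441803]]
face line 796 [ 0.99980736 -0.01962632  0.5790845   0.12825744] -1.1245772
```

A (side crop centre ≈ (315,230)) is confirmed. It is 0.58 m from the base against 0.36 m for B, stands on the mat, and has its feet facing the rail. The contact face is at y≈0.116 with a yaw of about -1.1°, and the psu x yaw is about -14.5°. First I turn the tool so that its y lies along the psu's length.

Emit:
{"method": "play_rows", "body": {
  "commands": [
    [0, 0, 0, 8.3],
    [0, 0, 0, 8.3],
    [0, 0, 0, 8.3],
    [0, 0, 0, 8.3],
    [0, 0, 0, 8.3],
    [0, 0, 0, 8.3],
    [0, 0, 0, 8.3],
    [0, 0, 0, 8.3],
    [0, 0, 0, 8.3],
    [0, 0, 0, 8.3],
    [-0.02, 0.03, 0, 0],
    [-0.02, 0.03, 0, 0],
    [-0.02, 0.03, 0, 0],
    [-0.02, 0.03, 0, 0],
    [0, 0, 0, 0]
  ]
}}

```text
t: 1.65
eef_pos: [0.3476, 0.5161, 0.405]
tool_rot: [0.002, 0.793, 0.609, 0.0]
contact_force: [0.4, 0.0, 0.2]
gripper_width: 0.999
```

```bash
cat > st.py <<'E'
from h import *
from scipy.spatial.transform import Rotation as Ro
o=sensors.get_obs();w=o["tool_rot"];R=Ro.from_quat([w[1],w[2],w[3],w[0]]).as_matrix()
print("t",o["t"],"p",np.round(o["eef_pos"],4),"yaw y",np.degrees(np.arctan2(R[1,1],R[0,1])).round(2),"q",np.round(o["q"],2),"F",np.round(o["contact_force"],1))
E
python3 st.py
```

```text
t 1.65 p [0.3476 0.5161 0.405 ] yaw y -14.92 q [-1.36  0.41  0.38  1.71 -0.16  1.06 -1.19] F [0.4 0.  0.2]
```

Emit:
{"method": "play_rows", "body": {
  "commands": [
    [-0.02, 0.03, 0, 0],
    [-0.02, 0.03, 0, 0],
    [-0.02, 0.03, 0, 0],
    [-0.02, 0.03, 0, 0],
    [-0.02, 0.03, 0, 0],
    [-0.02, 0.03, 0, 0],
    [-0.02, 0.03, 0, 0],
    [-0.02, 0.03, 0, 0],
    [-0.033, 0.009, 0, 0],
    [-0.033, 0.009, 0, 0],
    [-0.033, 0.009, 0, 0],
    [-0.033, 0.009, 0, 0],
    [-0.033, 0.009, 0, 0],
    [-0.033, 0.009, 0, 0],
    [0, 0, 0, 0]
  ]
}}

```text
t: 3.15
eef_pos: [0.5383, 0.096, 0.4049]
tool_rot: [0.001, 0.792, 0.61, -0.0]
contact_force: [-0.6, -0.1, 0.7]
gripper_width: 0.998
```

```bash
python3 st.py
```

```text
t 3.15 p [0.5383 0.096  0.4049] yaw y -14.84 q [-0.72  0.29  0.53  1.89 -0.17  1.01 -0.38] F [-0.6 -0.1  0.7]
```

Emit:
{"method": "play_rows", "body": {
  "commands": [
    [-0.033, 0.0085, 0, 0],
    [-0.033, 0.0085, 0, 0],
    [-0.033, 0.0085, 0, 0],
    [-0.033, 0.0085, 0, 0],
    [-0.033, 0.0085, 0, 0],
    [-0.033, 0.0085, 0, 0],
    [-0.033, 0.0085, 0, 0],
    [-0.033, 0.0085, 0, 0],
    [-0.033, 0.0085, 0, 0],
    [-0.033, 0.0085, 0, 0],
    [0, 0, 0.03, 0],
    [0, 0, 0.03, 0],
    [0, 0, 0.03, 0],
    [0, 0, 0.03, 0],
    [0, 0, 0, 0],
    [0, 0, 0, 0]
  ]
}}

```text
t: 4.75
eef_pos: [0.539, -0.2392, 0.2848]
tool_rot: [-0.0, 0.79, 0.613, -0.0]
contact_force: [0.5, -0.5, -0.0]
gripper_width: 1.0
```

```bash
python3 st.py
python3 - <<'E'
from h import *
for n in("scene","side"):
    c=read_camera(n); cv2.imwrite(f"pics/{n}1.png",cv2.resize(c["frame"][80:380,150:450],(600,600)))
    P=cloud(c).reshape(-1,3)
    q=P[(abs(P[:,0]-.54)<.12)&(P[:,1]>-.31)&(P[:,1]<-.225)&(P[:,2]>.05)&(P[:,2]<.25)]
    print(n,len(q),np.percentile(q[:,2],[0,1,5]) if len(q) else 0, q.min(0) if len(q) else 0,q.max(0) if len(q) else 0)
E
```

```text
t 4.75 p [ 0.539  -0.2392  0.2848] yaw y -14.38 q [-0.1   0.53  0.55  1.9  -0.37  0.82  0.4 ] F [ 0.5 -0.5 -0. ]
scene 667 [0.12694939 0.13131189 0.14084503] [ 0.53506873 -0.27716644  0.12694939] [ 0.61457698 -0.22531562  0.2499212 ]
side 836 [0.12840913 0.1327434  0.14479462] [ 0.46826667 -0.26935695  0.12840913] [ 0.61486423 -0.22501347  0.2498822 ]
```

View pics/scene1.png

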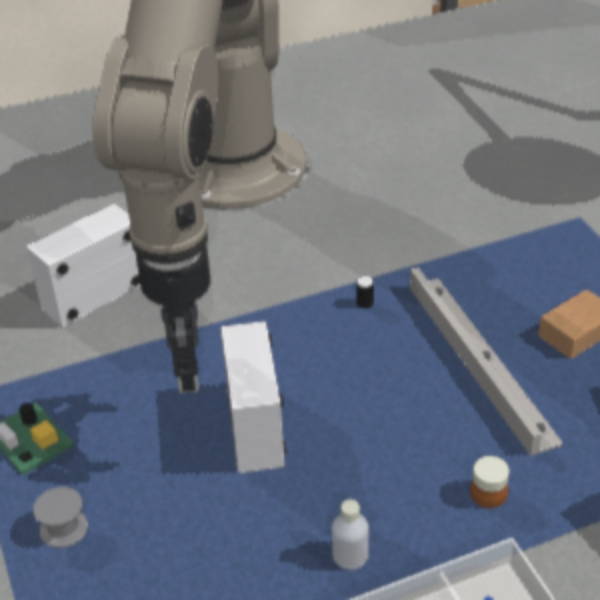

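View pics/side1.png

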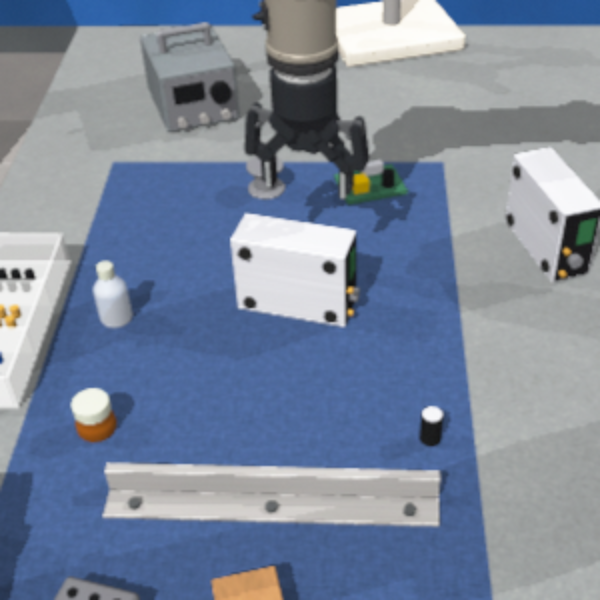

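The picture shows both fingers clear behind the lid, with the tips at about 0.126 m. They are centred on the psu's length. I go down 30 mm and push along tool x.

Emit:
{"method": "play_rows", "body": {
  "commands": [
    [0, 0, 0.015, 0],
    [0, 0, 0.015, 0],
    [0.007, 0, 0, 0],
    [0.007, 0, 0, 0],
    [0.007, 0, 0, 0],
    [0.004, 0, 0, 0],
    [0.004, 0, 0, 0],
    [0.004, 0, 0, 0],
    [0.004, 0, 0, 0],
    [0.004, 0, 0, 0],
    [0.004, 0, 0, 0],
    [0.004, 0, 0, 0],
    [0.004, 0, 0, 0],
    [0, 0, 0, 0]
  ]
}}

```text
t: 6.25
eef_pos: [0.5521, -0.1872, 0.2545]
tool_rot: [-0.0, 0.79, 0.613, 0.0]
contact_force: [-0.5, -0.2, 0.6]
gripper_width: 1.001
```

```bash
python3 st.py
python3 - <<'E'
from h import *
c=read_camera("side"); cv2.imwrite("pics/side2.png",cv2.resize(c["frame"][80:380,150:450],(600,600)))
E
```

```text
t 6.25 p [ 0.5521 -0.1872  0.2545] yaw y -14.35 q [-0.17  0.57  0.52  1.93 -0.4   0.75  0.33] F [-0.5 -0.2  0.6]
```

View pics/side2.png

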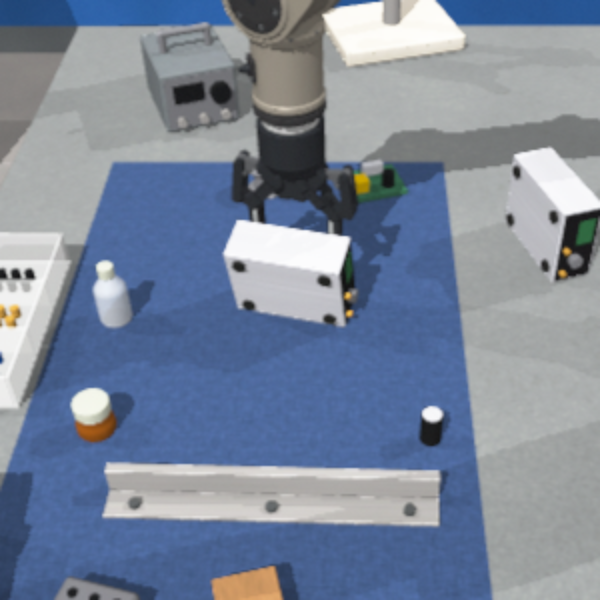

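The box is leaning cleanly: its top edge at about (290,240) has moved forward and its lower edge at about (290,315) has stayed put. I continue the push.

Emit:
{"method": "play_rows", "body": {
  "commands": [
    [0.004, 0, 0, 0],
    [0.004, 0, 0, 0],
    [0.004, 0, 0, 0],
    [0.004, 0, 0, 0],
    [0.004, 0, 0, 0],
    [0.004, 0, 0, 0],
    [0.004, 0, 0, 0],
    [0.004, 0, 0, 0],
    [0, 0, 0, 0],
    [0, 0, 0, 0],
    [0, 0, 0, 0],
    [0, 0, 0, 0]
  ]
}}

```text
t: 7.5
eef_pos: [0.5596, -0.1576, 0.2547]
tool_rot: [0.0, 0.79, 0.613, -0.0]
contact_force: [0.1, -0.2, -0.5]
gripper_width: 1.002
```

```bash
python3 st.py
python3 - <<'E'
from h import *
c=read_camera("side"); cv2.imwrite("pics/side3.png",cv2.resize(c["frame"][80:380,150:450],(600,600)))
E
```

```text
t 7.5 p [ 0.5596 -0.1576  0.2547] yaw y -14.45 q [-0.23  0.56  0.53  1.93 -0.4   0.75  0.28] F [ 0.1 -0.2 -0.5]
```

View pics/side3.png

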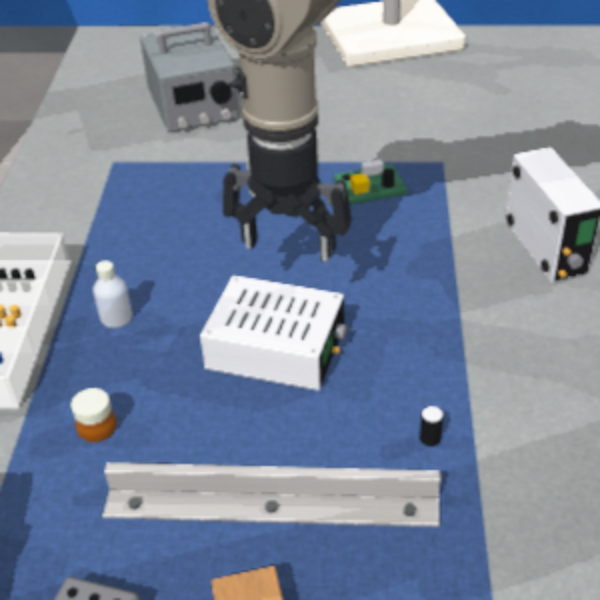

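The box lies on its feet with the vent slots up, top centre at about (275,320). I measure its pose.

```bash
cat > m.py <<'E'
from h import *
for n in("scene","side"):
    c=read_camera(n); P=cloud(c).reshape(-1,3); P=P[np.isfinite(P).all(1)]
    q=P[(P[:,0]>.45)&(P[:,0]<.72)&(P[:,1]>-.19)&(P[:,1]<.15)&(P[:,2]>.054)&(P[:,2]<.066)]
    r=cv2.minAreaRect(q[:,:2].astype(np.float32)); b=cv2.boxPoints(r)
    print(n,len(q),"c",np.round(r[0],4),np.round(r[1],4),round(r[2],2),"z",np.round(np.percentile(q[:,2],[5,50,95]),4),np.round(b,3).tolist())
E
python3 m.py
```

```text
scene 1916 c [ 0.5754 -0.0871] [0.1102 0.1465] 75.88 z [0.0573 0.061  0.0642] [[0.4909999966621399, -0.12300000339746475], [0.6330000162124634, -0.15800000727176666], [0.6600000262260437, -0.052000001072883606], [0.5180000066757202, -0.01600000075995922]]
side 2047 c [ 0.5769 -0.0853] [0.1138 0.1422] 75.61 z [0.057  0.0598 0.0621] [[0.49399998784065247, -0.12300000339746475], [0.6320000290870667, -0.15800000727176666], [0.6600000262260437, -0.04800000041723251], [0.5220000147819519, -0.013000000268220901]]
```

Pose: centre (0.576,-0.086), yaw -14.4°, top at 0.06 m, which fits the given 59 mm. I back off, align the tool with the rail and lower it behind the trailing side.

Emit:
{"method": "play_rows", "body": {
  "commands": [
    [-0.025, 0, 0, 0],
    [-0.025, 0, 0, 0],
    [0, 0.012, 0, -6.6],
    [0, 0.012, 0, -6.7],
    [0, 0, 0, 0],
    [0, 0, 0.033, 0],
    [0, 0, 0.033, 0],
    [0, 0, 0, 0],
    [0, 0, 0, 0]
  ]
}}

```text
t: 8.55
eef_pos: [0.5703, -0.2104, 0.1888]
tool_rot: [-0.001, 0.715, 0.7, -0.001]
contact_force: [0.2, -0.7, 0.5]
gripper_width: 1.003
```

```bash
python3 st.py
python3 - <<'E'
from h import *
c=read_camera("side"); cv2.imwrite("pics/side4.png",cv2.resize(c["frame"][80:380,150:450],(600,600)))
E
```

```text
t 8.55 p [ 0.5703 -0.2104  0.1888] yaw y -1.23 q [-0.05  0.68  0.4   1.89 -0.41  0.66  0.59] F [ 0.2 -0.7  0.5]
```

View pics/side4.png

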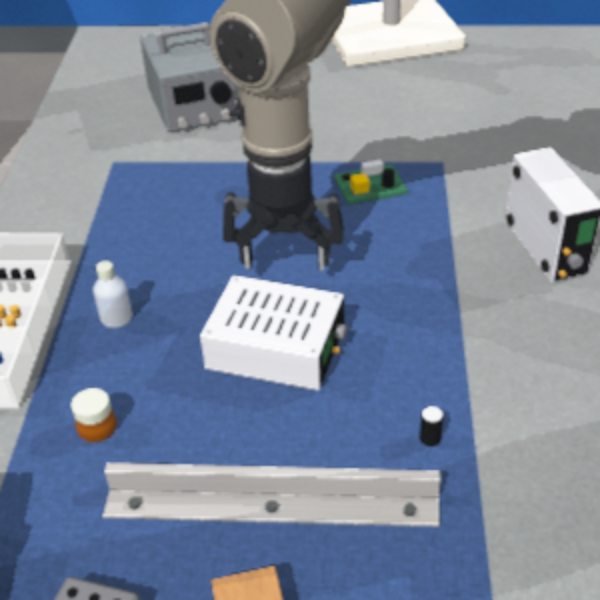

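The fingers are lowered behind the trailing side at about (285,260), square to the rail.

Emit:
{"method": "play_rows", "body": {
  "commands": [
    [0.008, 0, 0, 0],
    [0.008, 0, 0, 0],
    [0.008, 0, 0, 0],
    [0.005, 0, 0, 0],
    [0.005, 0, 0, 0],
    [0.005, 0, 0, 0],
    [0.005, 0, 0, 0],
    [0.005, 0, 0, 0],
    [0.005, 0, 0, 0],
    [0.005, 0, 0, 0],
    [0.005, 0, 0, 0],
    [0.005, 0, 0, 0],
    [0.005, 0, 0, 0],
    [0.005, 0, 0, 0],
    [0.005, 0, 0, 0],
    [0.005, 0, 0, 0],
    [0.005, 0, 0, 0],
    [0.005, 0, 0, 0],
    [0.005, 0, 0, 0],
    [0, 0, 0, 0]
  ]
}}

```text
t: 10.6
eef_pos: [0.5725, -0.1057, 0.1887]
tool_rot: [-0.0, 0.714, 0.701, -0.0]
contact_force: [0.8, -3.6, 2.5]
gripper_width: 1.002
```

```bash
python3 st.py; python3 m.py
python3 - <<'E'
from h import *
c=read_camera("side"); cv2.imwrite("pics/side5.png",cv2.resize(c["frame"][80:380,150:450],(600,600)))
E
```

```text
t 10.6 p [ 0.5725 -0.1057  0.1887] yaw y -1.05 q [-0.23  0.65  0.41  1.95 -0.43  0.63  0.43] F [ 0.8 -3.6  2.5]
scene 1413 c [ 0.5632 -0.051 ] [0.134  0.1443] 88.91 z [0.0569 0.0608 0.0642] [[0.49000000953674316, -0.11699999868869781], [0.6340000033378601, -0.11900000274181366], [0.6370000243186951, 0.014999999664723873], [0.492000013589859, 0.017000000923871994]]
side 2269 c [ 0.5631 -0.049 ] [0.1338 0.1413] 88.1 z [0.057  0.0597 0.0621] [[0.49000000953674316, -0.11400000005960464], [0.6309999823570251, -0.11800000071525574], [0.6359999775886536, 0.014999999664723873], [0.4950000047683716, 0.019999999552965164]]
```

View pics/side5.png

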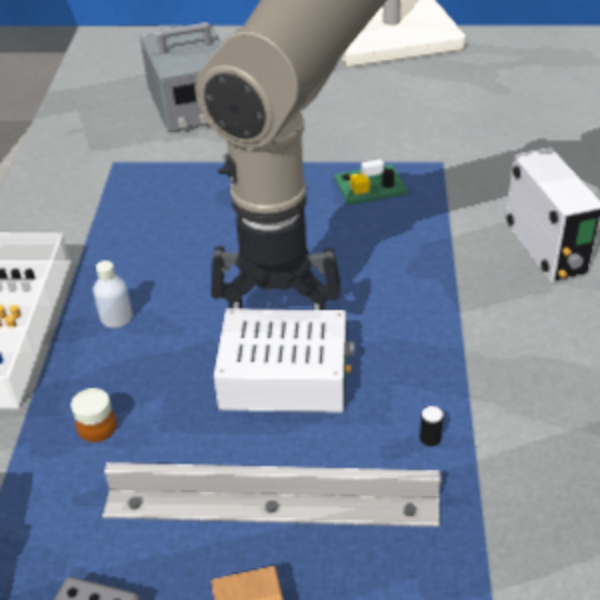

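The box is now square to the fingers, centred at x≈0.563, with its leading side at y≈0.016. About 100 mm remains. I continue and go slowly at the end.

Emit:
{"method": "play_rows", "body": {
  "commands": [
    [0.005, 0, 0, 0],
    [0.005, 0, 0, 0],
    [0.005, 0, 0, 0],
    [0.005, 0, 0, 0],
    [0.005, 0, 0, 0],
    [0.005, 0, 0, 0],
    [0.005, 0, 0, 0],
    [0.005, 0, 0, 0],
    [0.005, 0, 0, 0],
    [0.005, 0, 0, 0],
    [0.005, 0, 0, 0],
    [0.005, 0, 0, 0],
    [0.005, 0, 0, 0],
    [0.005, 0, 0, 0],
    [0.005, 0, 0, 0],
    [0.005, 0, 0, 0],
    [0.005, 0, 0, 0],
    [0.005, 0, 0, 0],
    [0, 0, 0, 0]
  ]
}}

```text
t: 12.65
eef_pos: [0.5742, -0.0162, 0.1885]
tool_rot: [-0.0, 0.714, 0.7, -0.0]
contact_force: [0.4, -2.9, 2.6]
gripper_width: 0.997
```

```bash
python3 st.py; python3 m.py
```

```text
t 12.65 p [ 0.5742 -0.0162  0.1885] yaw y -1.1 q [-0.4   0.65  0.42  1.97 -0.44  0.62  0.29] F [ 0.4 -2.9  2.6]
scene 1267 c [0.565  0.0382] [0.1343 0.144 ] 89.58 z [0.0567 0.0609 0.0641] [[0.49300000071525574, -0.02800000086426735], [0.6370000243186951, -0.028999999165534973], [0.6380000114440918, 0.10499999672174454], [0.49399998784065247, 0.10599999874830246]]
side 2715 c [0.5648 0.0434] [0.1281 0.1409] 88.46 z [0.0571 0.0597 0.0619] [[0.49300000071525574, -0.01899999938905239], [0.6340000033378601, -0.023000000044703484], [0.6370000243186951, 0.10599999874830246], [0.4959999918937683, 0.10899999737739563]]
```

Emit:
{"method": "play_rows", "body": {
  "commands": [
    [0.002, 0, 0, 0],
    [0.002, 0, 0, 0],
    [0.002, 0, 0, 0],
    [0.001, 0, 0, 0],
    [0.001, 0, 0, 0],
    [0.001, 0, 0, 0],
    [0, 0, 0, 0]
  ]
}}

```text
t: 13.45
eef_pos: [0.5744, -0.008, 0.1885]
tool_rot: [-0.0, 0.714, 0.7, -0.001]
contact_force: [-0.4, -5.8, 1.1]
gripper_width: 1.002
```

Emit:
{"method": "play_rows", "body": {
  "commands": [
    [0.001, 0, 0, 0],
    [0.001, 0, 0, 0],
    [0, 0, 0, 0]
  ]
}}

```text
t: 13.75
eef_pos: [0.5744, -0.0061, 0.1885]
tool_rot: [-0.0, 0.714, 0.7, -0.001]
contact_force: [-0.2, -5.2, 2.9]
gripper_width: 0.997
```

Emit:
{"method": "play_rows", "body": {
  "commands": [
    [0.001, 0, 0, 0],
    [0.001, 0, 0, 0],
    [0, 0, 0, 0]
  ]
}}

```text
t: 14.05
eef_pos: [0.5744, -0.0042, 0.1885]
tool_rot: [0.0, 0.714, 0.7, -0.001]
contact_force: [-0.3, -4.8, 1.6]
gripper_width: 0.998
```

Emit:
{"method": "play_rows", "body": {
  "commands": [
    [0.001, 0, 0, 0],
    [0.001, 0, 0, 0],
    [0, 0, 0, 0]
  ]
}}

```text
t: 14.35
eef_pos: [0.5743, -0.0037, 0.1886]
tool_rot: [0.001, 0.715, 0.699, -0.001]
contact_force: [-0.5, -10.1, 1.9]
gripper_width: 1.0
```

```bash
python3 st.py; python3 m.py
python3 - <<'E'
from h import *
c=read_camera("side"); cv2.imwrite("pics/side6.png",cv2.resize(c["frame"][180:360,180:390],(700,600),interpolation=cv2.INTER_CUBIC))
E
```

```text
t 14.35 p [ 0.5743 -0.0037  0.1886] yaw y -1.25 q [-0.42  0.65  0.42  1.97 -0.44  0.62  0.26] F [ -0.5 -10.1   1.9]
scene 1239 c [0.5661 0.0504] [0.1339 0.1446] 89.15 z [0.057  0.061  0.0644] [[0.49300000071525574, -0.01600000075995922], [0.6370000243186951, -0.017999999225139618], [0.6389999985694885, 0.11599999666213989], [0.4950000047683716, 0.11800000071525574]]
side 2795 c [0.5652 0.0536] [0.1323 0.1408] 88.73 z [0.0572 0.0596 0.062 ] [[0.49300000071525574, -0.010999999940395355], [0.6340000033378601, -0.014000000432133675], [0.6370000243186951, 0.11800000071525574], [0.4959999918937683, 0.12099999934434891]]
```

View pics/side6.png

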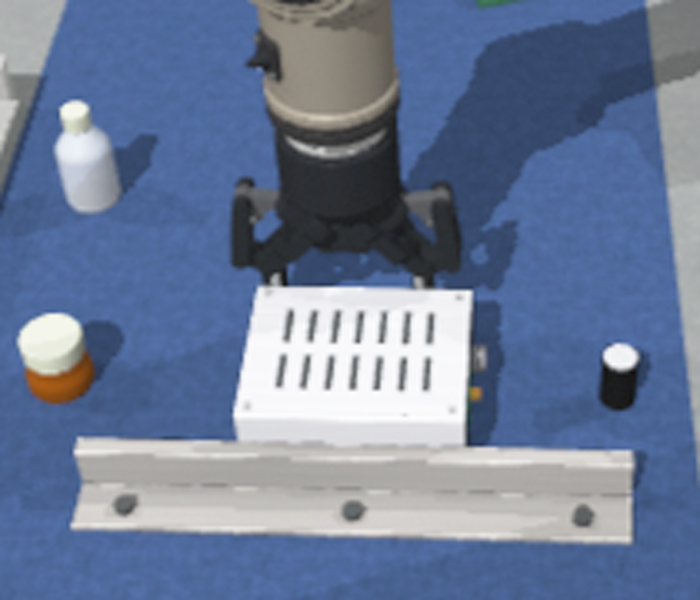

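The motion has stalled and the force doubled to 10 N, so the box is touching the rail. Its leading side is measured at 0.117–0.119, against 0.116–0.119 for the rail face. I press a little more to seat it, then back away.

Emit:
{"method": "play_rows", "body": {
  "commands": [
    [0.001, 0, 0, 0],
    [0.001, 0, 0, 0],
    [0.001, 0, 0, 0],
    [0, 0, 0, 0],
    [0, 0, 0, 0]
  ]
}}

```text
t: 15.0
eef_pos: [0.5741, -0.0032, 0.1886]
tool_rot: [0.002, 0.715, 0.699, -0.002]
contact_force: [-0.9, -16.4, 1.4]
gripper_width: 1.0
```

```bash
python3 st.py
```

```text
t 15.0 p [ 0.5741 -0.0032  0.1886] yaw y -1.32 q [-0.43  0.65  0.43  1.97 -0.43  0.62  0.26] F [ -0.9 -16.4   1.4]
```

Emit:
{"method": "play_rows", "body": {
  "commands": [
    [-0.004, 0, 0, 0],
    [-0.008, 0, 0, 0],
    [-0.02, 0, 0, 0],
    [-0.03, 0, 0, 0],
    [0, 0, -0.04, 0],
    [0, 0, -0.04, 0],
    [-0.03, 0, -0.03, 0],
    [-0.03, 0, 0, 0],
    [0, 0, 0, 0],
    [0, 0, 0, 0],
    [0, 0, 0, 0]
  ]
}}

```text
t: 16.1
eef_pos: [0.5725, -0.1187, 0.2979]
tool_rot: [-0.001, 0.713, 0.701, 0.0]
contact_force: [0.2, 0.4, 0.4]
gripper_width: 0.999
```

```bash
python3 st.py; python3 m.py
python3 - <<'E'
from h import *
for n,(a,b) in dict(side=(180,180),scene=(190,250)).items():
    c=read_camera(n); cv2.imwrite(f"pics/{n}7.png",cv2.resize(c["frame"][a:a+180,b:b+210],(700,600),interpolation=cv2.INTER_CUBIC))
    P=cloud(c).reshape(-1,3);P=P[np.isfinite(P).all(1)]
    for nm,x,y in(("cap",.399,.05),("flux",.766,.038),("cleaner",.779,-.141),("reel",.611,-.419),("carton",.571,.282)):
        q=P[(np.hypot(P[:,0]-x,P[:,1]-y)<.055)&(P[:,2]>.014)&(P[:,2]<.1)]; print(n,nm,np.round(cv2.minAreaRect(q[:,:2].astype(np.float32))[0],3))
E
```

```text
t 16.1 p [ 0.5725 -0.1187  0.2979] yaw y -1.0 q [-0.3   0.5   0.52  1.9  -0.33  0.83  0.38] F [0.2 0.4 0.4]
scene 1766 c [0.5652 0.0608] [0.1133 0.1468] 87.91 z [0.0569 0.061  0.0643] [[0.49000000953674316, 0.007000000216066837], [0.6370000243186951, 0.0010000000474974513], [0.640999972820282, 0.11500000208616257], [0.49399998784065247, 0.11999999731779099]]
side 2762 c [0.5654 0.0628] [0.1139 0.141 ] 88.61 z [0.0569 0.0597 0.0619] [[0.49399998784065247, 0.00800000037997961], [0.6349999904632568, 0.004000000189989805], [0.6370000243186951, 0.11800000071525574], [0.4959999918937683, 0.12099999934434891]]
side cap [0.4   0.051]
side flux [0.766 0.041]
side cleaner [ 0.778 -0.136]
side reel [0. 0.]
side carton [0.571 0.284]
scene cap [0.399 0.049]
scene flux [0.765 0.036]
scene cleaner [ 0.783 -0.145]
scene reel [ 0.611 -0.421]
scene carton [0.572 0.281]
```

View pics/side7.png

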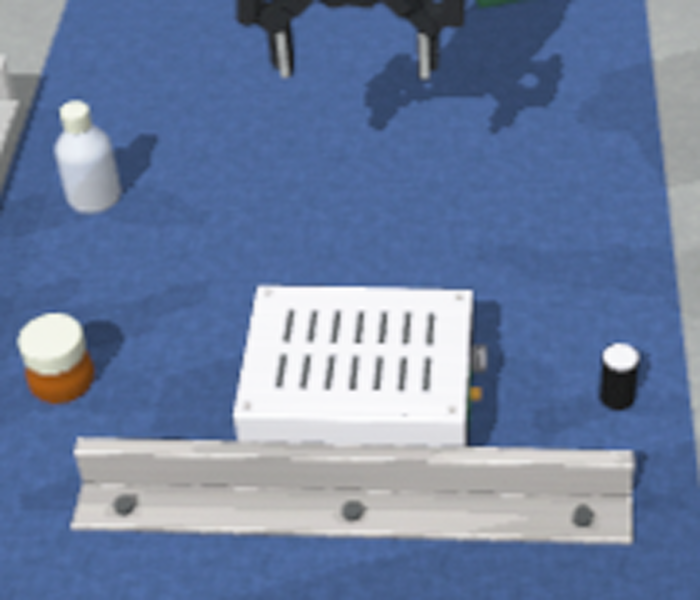

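View pics/scene7.png

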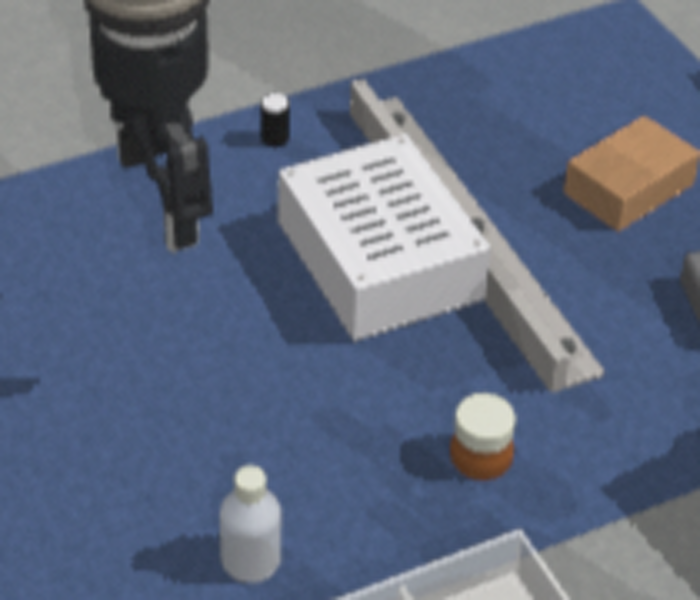

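Both views show the box flush along the rail: in the side view its edge runs along (350,440), and in the scene view no gap shows at about (475,230). Its yaw is about -1.4°, against -1.1° for the rail. It is centred within about 2 mm of the rail's middle, and the robot is clear.

```bash
python3 -c "
from station import bot
print(bot.hand_in())"
```

```text
the job is handed in; nothing more can be done
None
```

I tipped the farther power supply (the one on the mat, 0.58 m from the base) onto its feet with a level two-finger push near the lid's top edge. I then squared the open fingers to the rail, slid the box across and seated it with about 16 N, backed off and handed in at about 16 s.

**Box:**
- It lies on its feet with the vent slots up and its top at about 60 mm.
- Its leading side is at y≈0.118 on average, against 0.116–0.119 measured for the rail face.
- Its yaw is about -1.4° to -2.1° (the side and scene views differ), against -1.1° for the rail; the limit is 0.06 rad (3.4°).
- It is centred within about 2 mm along the rail.

**Bystanders:** The capacitor, flux jar, cleaner and carton read within about 6 mm of their start positions, which is measuring noise. In the last check the reel was also in place in the scene view, but the side camera returned no reading for it. I did not re-measure the meter and the board; the arm did not go near the meter, and the fingers stayed well clear of the board.

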